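# Line up the spice canisters with the straightedge

### The job

Take the straightedge by its handle from the blue mat and use its edge to push the four copper canisters on the white board forward into one straight row, standing upright on the green stripe, centred across its width. Move the canisters only with the straightedge, never with the gripper, and leave the other things alone. Then stand the straightedge back on the blue mat, lengthwise and wholly on it, and let go.

Things in the scene. Friction and masses are not known exactly. Their poses are not given: they have to be found in the camera images.
- grip (a point): loose straightedge: aluminium bar 300 mm long (own x), 60 wide (own y), 25 high, with an upright black handle at its middle, 50 mm along x, 26 across y, from 25 to 135 mm above the underside; same either way round; 0.5 kg. This point is on the handle's axis, 105 mm above the underside; gripped here, the fingers clear the canisters. z up. Starts on the blue mat
- rest (a point): centre of the top face of the fixed blue mat where the straightedge stands: 340 mm along its x, 90 mm along its y, top 6 mm above the table. It is on the robot's left or right
- stripe (a point): centre of the green stripe on the fixed white board's top face, 12 mm above the table. Stripe 80 mm wide along its x (away from the robot, the way to push), 360 mm long along y. The board spans 200 mm before to 120 mm beyond this point in x, 190 mm either way in y. A fixed green cutlery tray 40 mm high stands on the side away from the blue mat
- can1: loose copper canister 1 of 4, number 1 at the left end of the row (+y of the stripe): closed upright cylinder, 60 mm diameter, 70 mm high plus a small black knob (78 mm in all), 0.25 kg; origin at the centre of its underside, z up. Starts upright on the board, 30 to 90 mm short of the stripe's centre line
- can2: loose copper canister 2 of 4, number 1 at the left end of the row (+y of the stripe): closed upright cylinder, 60 mm diameter, 70 mm high plus a small black knob (78 mm in all), 0.25 kg; origin at the centre of its underside, z up. Starts upright on the board, 30 to 90 mm short of the stripe's centre line
- can3: loose copper canister 3 of 4, number 1 at the left end of the row (+y of the stripe): closed upright cylinder, 60 mm diameter, 70 mm high plus a small black knob (78 mm in all), 0.25 kg; origin at the centre of its underside, z up. Starts upright on the board, 30 to 90 mm short of the stripe's centre line
- can4: loose copper canister 4 of 4, number 1 at the left end of the row (+y of the stripe): closed upright cylinder, 60 mm diameter, 70 mm high plus a small black knob (78 mm in all), 0.25 kg; origin at the centre of its underside, z up. Starts upright on the board, 30 to 90 mm short of the stripe's centre line
- oil_bottle: loose amber oil bottle, 44 mm in diameter, 130 mm high, standing on the board beyond the stripe; leave alone. Origin at the centre of its underside
- salt_pot: loose white salt pot, 48 mm in diameter, 60 mm high, standing on the board beyond the stripe; leave alone. Origin at the centre of its underside
Mind the look-alikes: they are no part of the job. What is shaped like the can1 but turquoise is not meant. What is shaped like the can2 but purple is not meant.

How it is judged:
By the outcome, as a careful person would: the job done as asked, in the order asked, and still so for the second after the job is handed in, with the robot touching nothing.
It also fails if it takes over 54 s, if anything falls off the work surface, if the arm or the gripper's body presses on something with over 40 N, if the wrist force passes 120 N, or if a joint passes its speed limit or range.

### The arm

A 7-joint arm with a two-finger parallel gripper is mounted at the origin on the work surface. World frame = base frame: x ahead of the robot, y to its left, z up, the work surface at z = 0. Lengths are in m, angles in rad, forces in N, time in s.
With the tool pointing down it reaches from about 0.4 to 0.925 m from the base axis. Payload 4.1 kg.
Tool frame: the origin (TCP) lies on the centre line of the jaws, within the pads' length; the fingertips stand 22 mm ahead of it and the grasp point (between the pads) lies 3 mm ahead of it; z points along the fingers, y is the direction in which the jaws open and shut (so a half turn about z gives the same grasp; the last joint's range is limited). The gripper opens to 85 mm and grips with 20 to 120 N. Pads are 22 mm wide; open, the fingers measure 114 mm over their backs; the gripper's body (76 mm by 85 mm) begins 54 mm behind the grasp point. The pads swing forward as they close: fully open they stand 13 mm farther back than shut.
Start: joints at [-1.333, 0.398, 0.045, 1.537, -0.019, 1.207, -0.051], TCP at [0.215, 0.614, 0.223] pointing down, gripper open.
Joint ranges: [-2.82, 2.82], [-0.49, 2.23], [-1.37, 1.46], [0, 2.46], [-1.36, 4.5], [0.23, 2], [-2.94, 2.94]. Speed limits (rad/s): [2.57, 2.57, 3.14, 3.14, 3.14, 3.14, 3.14].

### API

Orientations are given as a 3x3 rotation matrix whose columns are the frame's x, y, z axes.
In Python, from workcell import arm gives the robot as it stands. Calls block until the motion is done:
- arm.move_to(position, orientation): joint-space move of the TCP to a pose.
- arm.servo_line(position, feed=0.15, rot=None, f_stop=None): straight line of the TCP; rot=None keeps the orientation; feed is the mean speed in m/s. With f_stop (N) it stops when the force on the tool has changed by that much, and returns True; else False.
- arm.set_joints(angles): joint-space move.
- arm.gripper_to(opening, newtons=None): finger opening in m; newtons is the grip in N (None keeps the last); returns when the fingers have stopped.
- arm.pause(seconds).
- arm.ik(position, orientation): joint angles nearest the present ones, or None.
- arm.capture(name): name is "side" or "top"; returns (picture, depth): 480x640x3 uint8, blue, green, red; 480x640 float32, m along the optical axis (not along the pixel's ray), 0 where there is no reading.
- arm.get_calibration(name): a dict with "mtx" (3x3 intrinsics, pixels), "cam_to_world" (4x4, takes a point from camera to world coordinates). Camera axes: x right, y down, z forward; pixel columns grow to the right and rows downward; lengths in m; the calibration is good to about 2 mm. A picture is of the moment at which its call begins. get_calibration takes no time and is no camera call.
A pose or a line that the arm cannot do raises arm.MotionError and nothing moves.
- arm.finish_job(): hands the job in, once; it reports no verdict.
Readings, each from a call of its own:
- arm.current_t(): time.
- arm.current_joint_pos(): joint angles.
- arm.current_qd(): joint speeds.
- arm.current_effort(): joint torques, N m.
- arm.current_ee_pos(): TCP position.
- arm.current_ee_rot(): TCP orientation.
- arm.current_force(): force on the tool from outside, world axes, zero at the start.
- arm.current_torque(): the same for the moment, N m.
- arm.current_finger_gap(): finger opening in m.
Only numpy, scipy, OpenCV 4.12 (cv2) and the standard library are available. Lean on these libraries where they do the work, as an engineer would, in place of code of your own. Each camera call takes 0.05 s, during which the arm holds its last target. There are 200 camera calls.

## Working session

There is one attempt and no reset: what is moved stays moved. The work goes in short steps, each a Python script; the robot and the scene stay as the last script left them, time stands still between calls to the robot, and variables do not carry over. Pictures are saved under pics/ and viewed, about 8 in all and at most 12, crops included, and the job is handed in when it is done.

```bash
ls; mkdir -p pics; python3 - <<'E'
from workcell import arm
import cv2, numpy as np
print(arm.current_t())
for n in ("side","top"):
    p,d=arm.capture(n); cv2.imwrite(f"pics/{n}0.png",p); np.savez(f"{n}0.npz",p=p,d=d)
    c=arm.get_calibration(n); print(n,c["mtx"].tolist(),np.round(c["cam_to_world"],3).tolist())
E
```

```text
pics
0.0
side [[523.842004655529, 0.0, 323.5750484575365], [0.0, 523.842004655529, 235.22064959709013], [0.0, 0.0, 1.0]] [[0.776, -0.419, 0.471, 0.033], [-0.63, -0.537, 0.561, -0.62], [0.018, -0.732, -0.681, 0.838], [0.0, 0.0, 0.0, 1.0]]
top [[612.0293096922197, 0.0, 308.3518077717994], [0.0, 612.0293096922197, 237.52269656910946], [0.0, 0.0, 1.0]] [[0.021, -0.978, 0.209, 0.272], [-1.0, -0.021, -0.001, -0.0], [0.005, -0.209, -0.978, 1.57], [0.0, 0.0, 0.0, 1.0]]
```

View pics/top0.png

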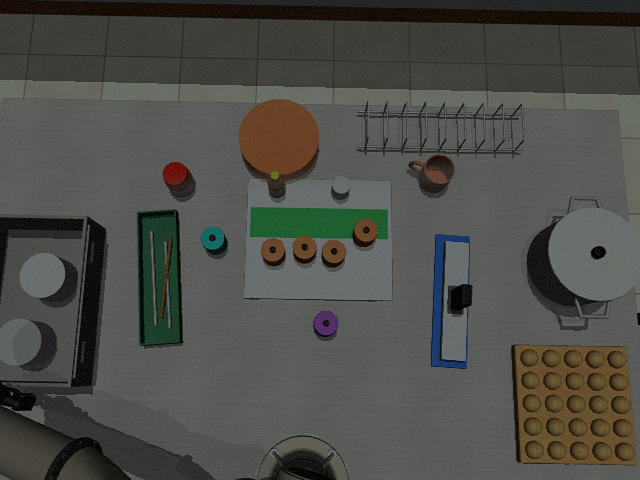

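View pics/side0.png

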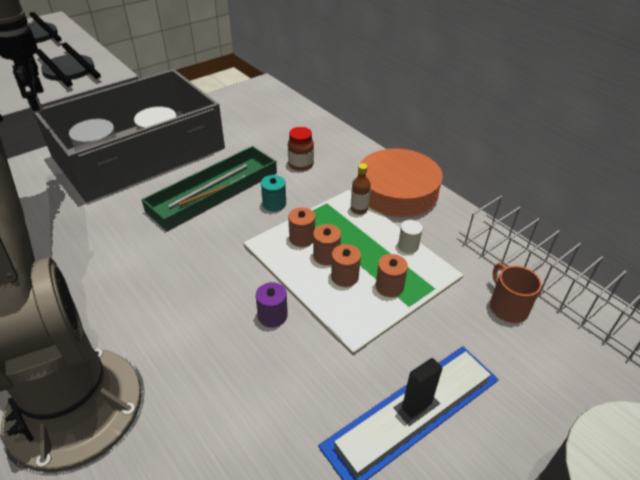

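The top view has four copper canisters on the board at (273,250), (304,250), (333,252) and (365,232). The look-alikes are turquoise (213,240) and purple (326,323), both off the board. The bar is on the blue mat at (455,300), to the robot's right, and the tray is on the left. I'll measure them next.

```bash
cat > vis.py <<'E'
import cv2, numpy as np
from workcell import arm
def rays(n):
    c=arm.get_calibration(n); return c["mtx"],c["cam_to_world"]
def onplane(n,uv,z):
    K,T=rays(n); uv=np.atleast_2d(uv).astype(float)
    r=np.c_[(uv-K[:2,2])/[K[0,0],K[1,1]],np.ones(len(uv))]@T[:3,:3].T
    return T[:3,3]+r*((z-T[2,3])/r[:,2])[:,None]
def cloud(n,d):
    K,T=rays(n); v,u=np.mgrid[:480,:640]
    P=np.stack([(u-K[0,2])/K[0,0]*d,(v-K[1,2])/K[1,1]*d,d],-1)@T[:3,:3].T+T[:3,3]; P[d==0]=np.nan
    return P
def rect(n,mask,z):
    """min-area rectangle of largest contour projected on plane z: centre, (long,short), angle of long axis"""
    cs=cv2.findContours(mask.astype(np.uint8),cv2.RETR_EXTERNAL,cv2.CHAIN_APPROX_NONE)[0]
    c=max(cs,key=cv2.contourArea)[:,0]
    P=onplane(n,c,z)[:,:2].astype(np.float32)
    r=cv2.minAreaRect(P); b=cv2.boxPoints(r)
    e=[b[1]-b[0],b[2]-b[1]]; e.sort(key=np.linalg.norm); l=e[1]
    return np.round(r[0],4),[round(float(np.linalg.norm(x)),4) for x in e],round(float(np.degrees(np.arctan2(l[1],l[0]))%180),2),c.mean(0).round()
def hsv(p): return cv2.split(cv2.cvtColor(p,cv2.COLOR_BGR2HSV).astype(np.int16)) if False else [x.astype(int) for x in cv2.split(cv2.cvtColor(p,cv2.COLOR_BGR2HSV))]
def blobs(n,p,d,roi,z=0.082):
    """copper can lids"""
    h,s,v=hsv(p); P=cloud(n,d)
    inw=(P[...,0]>roi[0])&(P[...,0]<roi[1])&(P[...,1]>roi[2])&(P[...,1]<roi[3])
    m=(((h<15)|(h>172))&(s>90)&(v>50)&inw&(abs(P[...,2]-z)<.008)).astype(np.uint8)
    out=[]
    for c in cv2.findContours(m,cv2.RETR_EXTERNAL,cv2.CHAIN_APPROX_NONE)[0]:
        if cv2.contourArea(c)<60: continue
        Q=onplane(n,c[:,0],z)[:,:2].astype(np.float32)
        e=cv2.fitEllipse(Q); out.append((e[0][1],e[0][0],e[1][0],e[1][1],*c[:,0].mean(0)))
    return np.round(sorted(out,reverse=True),4)   # y,x,d1,d2,u,v
E
python3 - <<'E'
from vis import *
for n in ("top","side"):
    f=np.load(n+"0.npz"); p,d=f["p"],f["d"]; h,s,v=hsv(p); P=cloud(n,d); Z=P[...,2]
    roi=(P[...,0]>.3)&(P[...,0]<1)&(P[...,1]>-.5)&(P[...,1]<.22)
    print(n); 
    print("stripe",rect(n,(h>45)&(h<80)&(s>120)&(P[...,1]<.2)&roi&(Z<.03),.012))
    print("mat",rect(n,cv2.morphologyEx(((h>100)&(h<125)&(s>120)&roi).astype(np.uint8),cv2.MORPH_CLOSE,np.ones((3,3))),.006))
    print("board",rect(n,(s<40)&(v>120)&(Z>.004)&(Z<.02)&roi&(P[...,1]>-.25),.012))
    print("bartop",rect(n,(s<60)&(Z>.022)&(Z<.045)&roi&(P[...,1]<-.2),.031))
    hm=(Z>.125)&(Z<.155)&roi&(P[...,1]<-.2); print("handletop",rect(n,hm,.141),np.nanmedian(Z[hm]))
    print(blobs(n,p,d,(.4,.85,-.25,.25)))
    for nm,mm,zz in (("purple",(h>125)&(h<160)&(s>80),.07),("turq",(h>80)&(h<98)&(s>80),.07),):
        mm=mm&roi&(Z>.06)&(Z<.08); print(nm,rect(n,mm,.07)[0], np.nanmedian(Z[mm]))
    hh=(Z>.03)&(P[...,0]>.6)&(P[...,0]<.95)&(abs(P[...,1])<.2); 
    for a,b,c in((.125,.15,"bottle"),(.065,.08,"salt")):
        mm=hh&(Z>a)&(Z<b)&(P[...,0]>.73); print(c,np.nanmean(P[mm],axis=0),mm.sum())
E
```

```text
top
stripe (array([ 0.645 , -0.0275]), [0.0794, 0.3588], 90.24, array([322., 222.]))
mat (array([ 0.4594, -0.3679]), [0.089, 0.323], 176.38, array([441., 287.]))
board (array([ 0.4483, -0.19  ]), [0.0, 0.0], 0.0, array([381., 299.]))
bartop (array([ 0.4489, -0.3735]), [0.0619, 0.2994], 176.4, array([454., 301.]))
handletop (array([ 0.4485, -0.3713]), [0.0281, 0.0501], 178.01, array([466., 295.])) 0.13977972934851635
[[ 8.920000e-02  5.590000e-01  5.110000e-02  5.460000e-02  2.721858e+02
   2.517345e+02]
 [ 9.600000e-03  5.668000e-01  5.130000e-02  5.460000e-02  3.041053e+02
   2.493684e+02]
 [-6.590000e-02  5.592000e-01  5.000000e-02  5.770000e-02  3.318037e+02
   2.523178e+02]
 [-1.439000e-01  6.120000e-01  5.560000e-02  5.680000e-02  3.656615e+02
   2.304154e+02]]
purple [ 0.3805 -0.0476] 0.06965930409176768
turq [0.585  0.2145] 0.06873763626685492
bottle [0.73507353 0.08329973 0.14008574] 35
salt [0.85057069 0.07362078 0.0686707 ] 3113
side
stripe (array([0.6455, 0.0185]), [0.0747, 0.2533], 89.83, array([350., 238.]))
mat (array([ 0.4611, -0.4113]), [0.0507, 0.3205], 4.27, array([
[... 199 characters left out ...]
7, -0.3815]), [0.0301, 0.055], 176.33, array([425., 373.])) 0.1398786015262249
[[ 7.950000e-02  5.543000e-01  5.660000e-02  6.300000e-02  3.010000e+02
   2.171385e+02]
 [ 7.090000e-02  7.221000e-01  3.130000e-02  3.820000e-02  3.601739e+02
   1.901522e+02]
 [ 9.000000e-04  5.618000e-01  5.730000e-02  6.280000e-02  3.268333e+02
   2.351111e+02]
 [-7.120000e-02  5.535000e-01  5.720000e-02  6.160000e-02  3.456986e+02
   2.555616e+02]
 [-1.508000e-01  6.089000e-01  5.610000e-02  6.370000e-02  3.925128e+02
   2.659744e+02]]
purple [ 0.3778 -0.0554] 0.06908138699890831
turq [0.5819 0.2086] 0.06740707239318511
bottle [0.73410674 0.07747034 0.13788991] 32
salt [0.85131817 0.05897624 0.06739928] 2262
```

```bash
cat > h.py <<'E'
import numpy as np
def R(yaw): # tool down, tool x at yaw (rad)
    c,s=np.cos(yaw),np.sin(yaw); return np.array([[c,s,0],[s,-c,0],[0,0,-1.]])
A=np.radians(-3.65)
E
python3 - <<'E'
from workcell import arm; from h import *
print(np.round(arm.current_ee_rot(),3).tolist())
for nm,p,ys in (("grasp",(.446,-.377,.114),(A,A+np.pi)),("hi",(.446,-.377,.30),(A,A+np.pi)),("push0",(.48,-.03,.124),(np.pi/2,-np.pi/2)),("push1",(.585,-.03,.124),(np.pi/2,-np.pi/2))):
    for y in ys:
        q=arm.ik(p,R(y)); print(nm,round(np.degrees(y)),None if q is None else np.round(q,2))
E
```

```text
[[-0.944, 0.33, -0.0], [0.33, 0.944, -0.002], [-0.0, -0.002, -1.0]]
grasp -4 [-0.12  0.64  1.06  1.83 -0.64  1.06 -0.45]
grasp 176 [ 0.75  0.39 -0.16  1.81  0.07  0.95  2.07]
hi -4 [-0.16  0.39  1.06  1.61 -0.34  1.35 -0.69]
hi 176 [ 0.76  0.24 -0.16  1.59  0.04  1.32  2.1 ]
push0 90 [-0.74  0.29  0.84  2.06 -0.27  0.91  0.25]
push0 -90 [-1.01  0.51  1.27  2.06 -0.59  1.   -2.58]
push1 90 [-0.57  0.47  0.72  1.82 -0.37  0.99  0.3 ]
push1 -90 [-0.86  0.77  1.26  1.82 -0.8   1.18 -2.47]
```

```bash
python3 - <<'E'
from workcell import arm; from h import *; import cv2
from vis import *
arm.servo_line((.215,.614,.33),feed=.2)
arm.gripper_to(.085)
arm.move_to((.446,-.377,.26),R(A))
print(arm.current_t(),np.round(arm.current_ee_pos(),4),arm.current_finger_gap())
arm.servo_line((.446,-.377,.114),feed=.12,f_stop=8)
p,d=arm.capture("side"); cv2.imwrite("pics/side1.png",p[280:480,320:520].repeat(3,0).repeat(3,1))
print(arm.current_t(),np.round(arm.current_ee_pos(),4),np.round(arm.current_force(),2))
E
```

```text
4.55 [ 0.4467 -0.3763  0.2599] 0.0850840024752716
5.9667 [ 0.4464 -0.3775  0.1148] [ 0.89 -0.51  0.34]
```

View pics/side1.png

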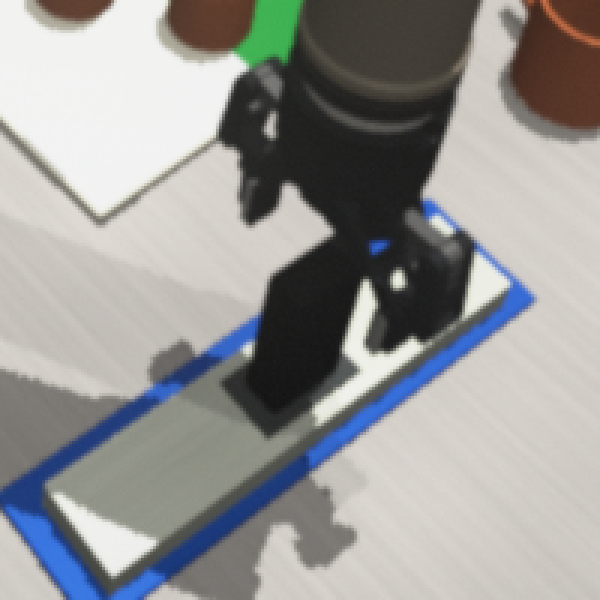

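```bash
python3 - <<'E'
from vis import *; from h import *
p,d=arm.capture("side"); P=cloud("side",d); Z=P[...,2]
c,s=np.cos(A),np.sin(A); X=(P[...,0]-.4464)*c+(P[...,1]+.3775)*s; Y=-(P[...,0]-.4464)*s+(P[...,1]+.3775)*c
near=(abs(X)<.1)&(abs(Y)<.1)&(p.max(-1)<90)
for z in np.arange(.06,.18,.015):
    for nm,r in (("f-",(Y<-.03)),("h",(abs(Y)<.03)),("f+",Y>.03)):
        m=near&r&(abs(Z-z)<.0075)
        if m.sum()>15: print(round(z,3),nm,m.sum(),"X",np.round(np.percentile(X[m],[2,98])*1e3,1),"Y",np.round(np.percentile(Y[m],[2,98])*1e3,1))
E
```

```text
0.06 h 133 X [-23.8  20.6] Y [-13.8   9.1]
0.075 h 140 X [-23.8  20. ] Y [-14.2   8.2]
0.09 h 148 X [-23.7  20.3] Y [-14.1   8.6]
0.105 h 145 X [-23.5  19. ] Y [-14.    8.8]
0.12 h 152 X [-23.7  19.6] Y [-14.1   8.4]
0.135 h 492 X [-23.3  20.8] Y [-13.5  10.4]
0.15 f- 53 X [-11.4   3.6] Y [-57.9 -45.6]
0.15 h 23 X [-17.3  17.2] Y [-10.8   6.3]
0.15 f+ 66 X [-10.8   9.4] Y [40.2 52.2]
0.165 f- 60 X [-11.3  -0.4] Y [-58.1 -45.7]
0.165 f+ 56 X [-11.2   7.4] Y [40.2 52.5]
```

```bash
python3 - <<'E'
from vis import *; from h import *
p,d=arm.capture("side"); P=cloud("side",d); Z=P[...,2]
c,s=np.cos(A),np.sin(A); X=(P[...,0]-.4464)*c+(P[...,1]+.3775)*s; Y=-(P[...,0]-.4464)*s+(P[...,1]+.3775)*c
for z in np.arange(.05,.2,.01):
    for nm,r in (("f-",(Y<-.022)),("f+",Y>.022)):
        m=r&(abs(X)<.05)&(abs(Y)<.08)&(abs(Z-z)<.005)
        if m.sum(): print(round(z,3),nm,m.sum(),"X",np.round(np.median(X[m])*1e3,1),"Y",np.round(np.percentile(Y[m],[2,98])*1e3,1),p[m].mean())
for v,u in ((393,445),(385,447),(370,452),(345,406),(335,405)): print(u,v,P[v,u].round(3),p[v,u])
print(arm.current_finger_gap())
E
```

```text
0.13 f+ 1 X -2.5 Y [41.8 41.8] 148.0
0.14 f- 16 X -7.8 Y [-55.8 -46. ] 138.10416666666666
0.14 f+ 32 X -0.6 Y [40.4 46.2] 90.44791666666667
0.15 f- 54 X -7.0 Y [-57.9 -44.1] 81.9320987654321
0.15 f+ 53 X -5.6 Y [40.3 53.8] 60.295597484276726
0.16 f- 47 X -6.6 Y [-57.8 -45.1] 52.262411347517734
0.16 f+ 54 X -5.7 Y [40.3 53.9] 52.79012345679013
0.17 f- 34 X -9.2 Y [-57.6 -44.8] 56.46078431372549
0.17 f+ 31 X -9.1 Y [40.3 49.1] 53.31182795698925
0.18 f- 59 X -11.0 Y [-71.8 -43.3] 60.0
0.18 f+ 39 X -11.1 Y [41.7 67.8] 77.24786324786325
0.19 f- 213 X -6.5 Y [-75.4 -39.2] 49.11424100156494
0.19 f+ 162 X -2.4 Y [41.2 70.7] 48.415637860082306
0.2 f- 231 X -6.4 Y [-74.  -29.8] 40.65512265512265
0.2 f+ 87 X -11.3 Y [25.7 70.7] 47.55555555555556
445 393 [ 0.432 -0.427  0.155] [67 70 70]
447 385 [ 0.432 -0.426  0.176] [51 51 51]
452 370 [ 0.441 -0.422  0.2  ] [155 168 165]
406 345 [ 0.444 -0.336  0.162] [35 37 37]
405 335 [ 0.433 -0.338  0.199] [35 36 37]
0.08492618145384614
```

```bash
python3 - <<'E'
from vis import *; from h import *
arm.gripper_to(.036,20)
print(arm.current_finger_gap(),arm.current_ee_pos(),arm.current_force())
p,d=arm.capture("side"); P=cloud("side",d); Z=P[...,2]
cv2.imwrite("pics/side2.png",p[280:480,320:520].repeat(3,0).repeat(3,1))
c,s=np.cos(A),np.sin(A); X=(P[...,0]-.4464)*c+(P[...,1]+.3775)*s; Y=-(P[...,0]-.4464)*s+(P[...,1]+.3775)*c
for z in np.arange(.06,.2,.01):
    for nm,r in (("f-",(Y<-.018)),("f+",Y>.016),("mid",abs(Y)<.016)):
        m=r&(abs(X)<.05)&(abs(Y)<.08)&(abs(Z-z)<.005)
        if m.sum(): print(round(z,3),nm,m.sum(),"X",np.round(np.median(X[m])*1e3,1),"Y",np.round(np.percentile(Y[m],[2,98])*1e3,1),p[m].mean().round())
E
```

```text
0.03620223298087215 [ 0.44600384 -0.3770035   0.11400059] [-0.52201755 -0.00081721 -0.63123933]
0.06 mid 93 X -17.5 Y [-13.8  10.3] 29.0
0.07 mid 94 X -15.7 Y [-13.8  10. ] 32.0
0.08 mid 90 X -20.2 Y [-13.9   9.2] 28.0
0.09 mid 87 X -21.4 Y [-13.8   8.6] 27.0
0.1 mid 78 X -21.6 Y [-13.7  10.6] 29.0
0.11 mid 77 X -21.8 Y [-13.7  10.3] 30.0
0.12 f- 1 X -6.1 Y [-25.6 -25.6] 50.0
0.12 f+ 1 X 11.8 Y [17.9 17.9] 40.0
0.12 mid 70 X -22.1 Y [-13.7   9.9] 32.0
0.13 f- 25 X -9.2 Y [-30.8 -19.5] 53.0
0.13 f+ 39 X -5.5 Y [16.2 28.1] 61.0
0.13 mid 79 X -22.2 Y [-13.7   9.2] 31.0
0.14 f- 52 X -6.5 Y [-33.1 -19.6] 64.0
0.14 f+ 52 X -5.5 Y [16.2 29.8] 55.0
0.14 mid 338 X -7.7 Y [-13.1  11.2] 33.0
0.15 f- 46 X -7.3 Y [-33.4 -20.1] 46.0
0.15 f+ 51 X -6.1 Y [16.3 30.3] 50.0
0.15 mid 1 X -3.2 Y [15.8 15.8] 32.0
0.16 f- 23 X -9.7 Y [-33.3 -19.7] 44.0
0.16 f+ 64 X -3.7 Y [16.2 23.8] 48.0
0.16 mid 1 X 5.7 Y [15.9 15.9] 37.0
0.17 f- 88 X -10.2 Y [-48.3 -21. ] 43.0
0.17 f+ 68 X -11.0 Y [18.1 46.7] 63.0
0.18 f- 146 X -6.4 Y [-52.4 -21. ] 42.0
0.18 f+ 118 X -6.2 Y [17.9 50.2] 49.0
0.18 mid 2 X -11.0 Y [15.5 15.6] 34.0
0.19 f- 126 X -10.3 Y [-56.3 -19.9] 38.0
0.19 f+ 62 X -11.9 Y [16.4 55. ] 51.0
0.19 mid 14 X -11.1 Y [ 2.5 15.2] 43.0
0.2 f- 75 X -12.2 Y [-60.8 -19.4] 41.0
0.2 f+ 87 X -11.1 Y [16.7 57.3] 45.0
0.2 mid 48 X -11.0 Y [-15.8  15.1] 46.0
```

View pics/side2.png

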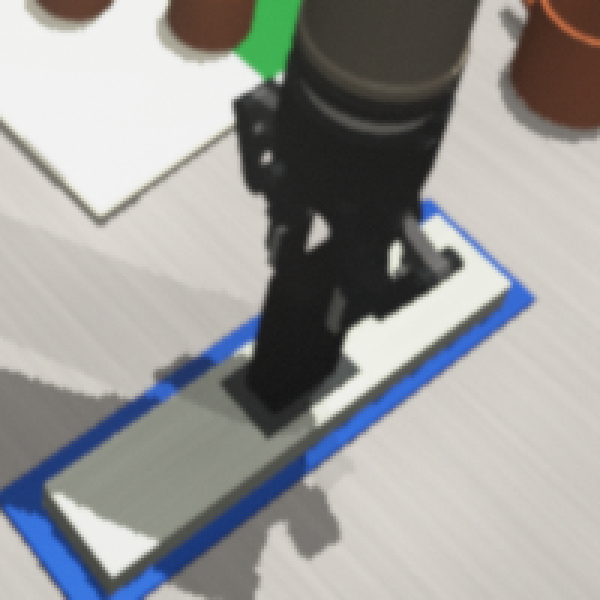

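Measured against the handle in depth, the fingertips stand at z≈0.125 m. The stated geometry puts them at about 0.095, so the gripper is about 28 mm high. I'll lower it with a force guard, then grip.

```bash
cat > fing.py <<'E'
from vis import *; from h import *
def tips(x,y,a):
    p,d=arm.capture("side"); P=cloud("side",d); Z=P[...,2]
    c,s=np.cos(a),np.sin(a); X=(P[...,0]-x)*c+(P[...,1]-y)*s; Y=-(P[...,0]-x)*s+(P[...,1]-y)*c
    for nm,r in (("f-",(Y<-.018)),("f+",Y>.018),("mid",abs(Y)<.012)):
        m=r&(abs(X)<.03)&(abs(Y)<.05)&(Z>.05)
        print(nm,m.sum(),"Zmin",np.round(np.percentile(Z[m],[1,3]),3),"Y",np.round(np.percentile(Y[m&(Z<.15)],[2,98])*1e3,1))
    return p,d
E
python3 - <<'E'
from fing import *
arm.gripper_to(.05,20)
print(arm.servo_line((.446,-.378,.087),feed=.06,f_stop=6))
tips(.446,-.378,A)
arm.gripper_to(.015,80)
print(arm.current_t(),arm.current_finger_gap(),arm.current_ee_pos().round(4),arm.current_force().round(2))
p,d=tips(.446,-.378,A); cv2.imwrite("pics/side3.png",p[280:480,320:520].repeat(3,0).repeat(3,1))
E
```

```text
False
f- 4718 Zmin [0.114 0.142] Y [-43.7 -27.4]
f+ 1416 Zmin [0.108 0.115] Y [22.5 45.4]
mid 1607 Zmin [0.053 0.061] Y [-11.9  11.2]
7.925 0.025011470740553373 [ 0.4463 -0.3777  0.0873] [0.34 2.44 2.78]
f- 4697 Zmin [0.116 0.145] Y [-43.5 -18.7]
f+ 1278 Zmin [0.123 0.144] Y [18.8 42.4]
mid 1531 Zmin [0.054 0.062] Y [-11.4  10.6]
```

View pics/side3.png

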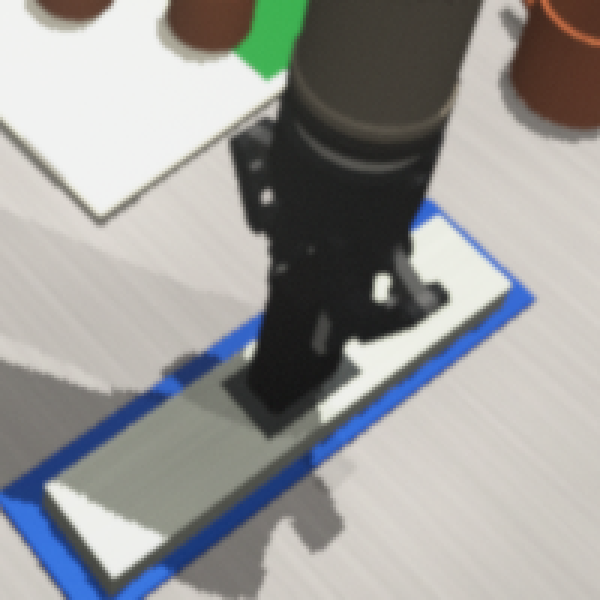

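```bash
python3 - <<'E'
from vis import *; from h import *
z0=arm.current_ee_pos()[2]
arm.servo_line((.446,-.378,.25),feed=.15)
print(arm.current_t(),arm.current_finger_gap(),arm.current_force().round(2))
arm.servo_line((.47,-.12,.25),feed=.25,rot=R(np.radians(50)))
arm.servo_line((.475,-.03,.25),feed=.15,rot=R(np.pi/2))
arm.servo_line((.475,-.03,.12),feed=.12)
print(arm.current_t(),arm.current_finger_gap(),arm.current_force().round(2),arm.current_ee_pos().round(4))
for n in ("top","side"):
    p,d=arm.capture(n); cv2.imwrite(f"pics/{n}4.png",p); np.savez(n+"4.npz",p=p,d=d)
    h,s,v=hsv(p); P=cloud(n,d); Z=P[...,2]
    print("mat",rect(n,(h>100)&(h<125)&(s>120)&(P[...,1]<-.2)&(P[...,0]>.2)&(P[...,0]<.8),.006))
    bm=(s<70)&(Z>.03)&(Z<.062)&(abs(P[...,1]+.03)<.18)&(P[...,0]>.4)&(P[...,0]<.53)
    print("bar",rect(n,bm,np.nanmedian(Z[bm])),np.nanmedian(Z[bm]))
    print(blobs(n,p,d,(.5,.68,-.25,.25)))
E
```

```text
9.2083 0.025155668750231952 [-0.09  0.64 -3.81]
12.475 0.024851168589138554 [-0.51  0.42 -4.12] [ 0.4758 -0.0301  0.1207]
mat (array([ 0.4512, -0.3682]), [0.0902, 0.3393], 176.64, array([450., 301.]))
bar (array([ 0.4908, -0.1444]), [0.0224, 0.0365], 105.32, array([365., 278.])) 0.06008249762840301
[[ 8.780000e-02  5.584000e-01  5.340000e-02  5.570000e-02  2.746271e+02
   2.512542e+02]
 [-1.439000e-01  6.116000e-01  5.610000e-02  5.660000e-02  3.656094e+02
   2.300312e+02]]
mat (array([ 0.4501, -0.3726]), [0.0887, 0.3381], 176.62, array([406., 416.]))
bar (array([ 0.473 , -0.0314]), [0.0701, 0.3119], 90.42, array([305., 287.])) 0.053905215282792185
[[-6.000000e-04  5.632000e-01  5.180000e-02  6.500000e-02  3.273000e+02
   2.348571e+02]
 [-7.150000e-02  5.531000e-01  5.700000e-02  6.270000e-02  3.458514e+02
   2.557703e+02]
 [-1.509000e-01  6.090000e-01  5.630000e-02  6.310000e-02  3.925263e+02
   2.657632e+02]]
```

View pics/side4.png

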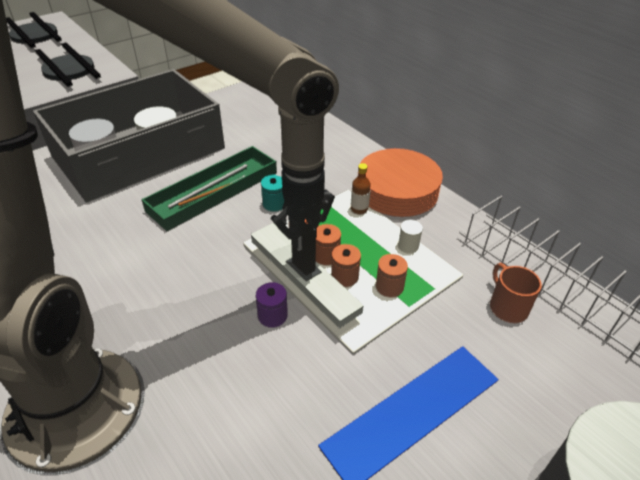

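```bash
cat > look.py <<'E'
from vis import *
def look(k):
    for n in ("top","side"):
        p,d=arm.capture(n); cv2.imwrite(f"pics/{n}{k}.png",p); np.savez(f"{n}{k}.npz",p=p,d=d)
        h,s,v=hsv(p); P=cloud(n,d); Z=P[...,2]
        bm=(s<70)&(Z>.034)&(Z<.046)&(abs(P[...,1]+.03)<.18)&(P[...,0]>.4)&(P[...,0]<.63)
        if bm.sum(): print(n,"bar",rect(n,bm,.042),np.nanmedian(Z[bm]))
        print(blobs(n,p,d,(.5,.70,-.25,.25))[:,:4])
E
python3 - <<'E'
from look import *
print(arm.servo_line((.475,-.03,.098),feed=.05,f_stop=6),arm.current_force().round(2))
print(arm.servo_line((.565,-.03,.098),feed=.045,f_stop=25))
print(arm.current_t(),arm.current_finger_gap(),arm.current_force().round(2),arm.current_torque().round(2),arm.current_ee_pos().round(4))
look(5)
E
```

```text
False [-1.22  0.13 -4.52]
False
15.3167 0.024987482049822575 [-8.49 -0.63  0.98] [-0.04  2.46 -0.08] [ 0.5602 -0.03    0.0966]
top bar (array([ 0.5572, -0.1148]), [0.0613, 0.1239], 89.66, array([354., 255.])) 0.03982709118285832
[[ 0.0876  0.6196  0.0525  0.0555]
 [-0.1446  0.6181  0.0551  0.056 ]]
side bar (array([ 0.5558, -0.0346]), [0.0669, 0.3016], 89.75, array([337., 262.])) 0.03972454021231048
[[-0.0122  0.6261  0.0203  0.0591]
 [-0.0713  0.6148  0.0578  0.0623]
 [-0.1508  0.6147  0.0574  0.0639]]
```

View pics/side5.png

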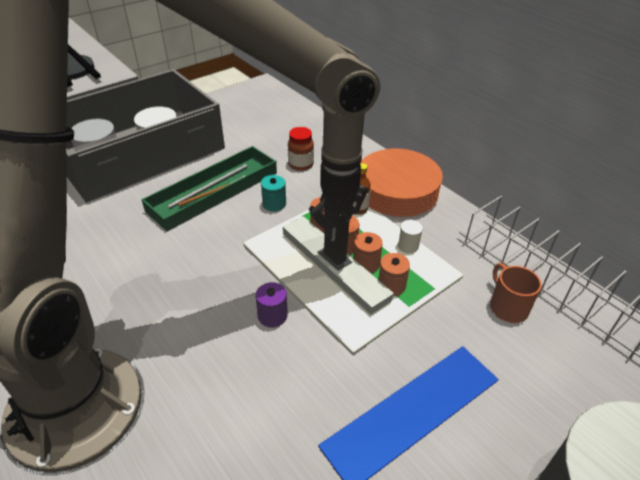

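```bash
python3 - <<'E'
from look import *
print(arm.servo_line((.584,-.03,.1005),feed=.04,f_stop=30)); arm.pause(.2)
print(arm.current_t(),arm.current_finger_gap(),arm.current_force().round(2),arm.current_ee_pos().round(4))
look(6)
for n in ("top","side"):
    f=np.load(n+"6.npz"); p,d=f["p"],f["d"]; h,s,v=hsv(p); P=cloud(n,d)
    m=(h>45)&(h<80)&(s>120)&(abs(P[...,1])<.23)&(P[...,0]>.5)&(P[...,2]<.025)&(P[...,2]>0)
    # stripe visible pixels: far/near edges by y slices
    Q=onplane(n,np.argwhere(m)[:,::-1],.012)
    for y in np.arange(-.2,.15,.03):
        q=Q[abs(Q[:,1]-y)<.006,0]
        if len(q)>20: print(n,round(y,2),np.round([q.min(),q.max()],4),end=" ")
    print()
E
```

```text
False
16.2417 0.02526005564752543 [-3.16  0.36 -6.2 ] [ 0.5836 -0.03    0.1004]
top bar (array([ 0.5823, -0.1145]), [0.0619, 0.1245], 89.92, array([353., 245.])) 0.042630326989820055
[[ 0.0871  0.6426  0.0548  0.0571]
 [-0.1441  0.6425  0.0559  0.057 ]]
side bar (array([ 0.5814, -0.0327]), [0.0701, 0.3061], 89.85, array([344., 256.])) 0.04334013465703357
[[-0.0116  0.6507  0.0197  0.0594]
 [-0.071   0.6394  0.0575  0.0621]
 [-0.1507  0.6395  0.0562  0.0636]]
top -0.2 [0.6074 0.6829] top -0.11 [0.6214 0.6836] top 0.04 [0.645 0.683] top 0.13 [0.6055 0.6838] 
side -0.2 [0.6086 0.6825] side -0.17 [0.62   0.6827]
```

```bash
python3 - <<'E'
from look import *; from h import *
arm.servo_line((.5862,-.03,.1005),feed=.03); arm.pause(.2)
print(arm.current_ee_pos().round(4))
arm.servo_line((.575,-.03,.1005),feed=.03)
arm.servo_line((.485,-.03,.11),feed=.1)
arm.servo_line((.475,-.03,.25),feed=.18)
arm.servo_line((.45,-.15,.25),feed=.2,rot=R(np.radians(50)))
arm.servo_line((.4505,-.371,.25),feed=.25,rot=R(np.radians(-3.4)))
print(arm.current_t(),arm.current_finger_gap(),arm.current_ee_pos().round(4))
look(7)
E
```

```text
[ 0.5857 -0.0301  0.1004]
21.2417 0.025117353402194505 [ 0.4511 -0.3694  0.2496]
[[ 0.0873  0.6451  0.0533  0.0568]
 [ 0.0085  0.6444  0.0545  0.0566]
 [-0.0653  0.6441  0.054   0.0573]
 [-0.144   0.6442  0.0556  0.0571]]
side bar (array([ 0.3999, -0.0741]), [0.0, 0.0], 0.0, array([286., 305.])) 0.04146467702824885
[[ 0.079   0.6412  0.0558  0.0645]
 [ 0.0015  0.6415  0.0574  0.0633]
 [-0.0717  0.6406  0.0576  0.063 ]
 [-0.1473  0.6345  0.0404  0.0673]]
```

View pics/top7.png

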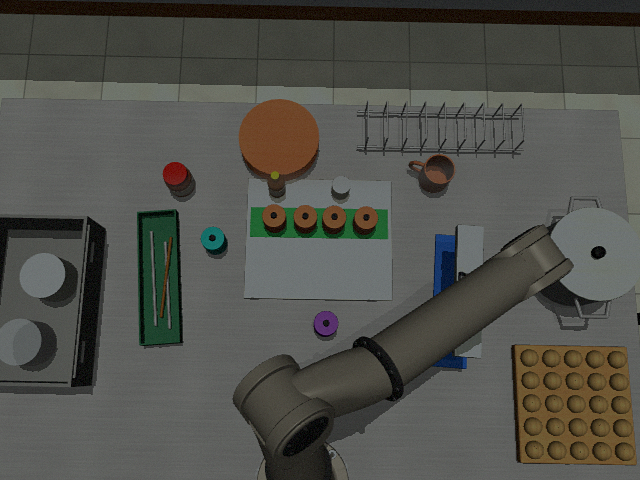

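```bash
python3 - <<'E'
from look import *; from h import *
B=R(np.radians(-3.37))
arm.servo_line((.449,-.3704,.25),feed=.1,rot=B)
arm.servo_line((.449,-.3704,.10),feed=.15)
print(arm.servo_line((.449,-.3704,.085),feed=.03,f_stop=6),arm.current_ee_pos().round(4),arm.current_force().round(2))
for n in ("side","top"):
    p,d=arm.capture(n); h,s,v=hsv(p); P=cloud(n,d); Z=P[...,2]
    print(n,rect(n,(s<60)&(Z>.022)&(Z<.045)&(P[...,1]<-.2)&(P[...,1]>-.5)&(P[...,0]>.2)&(P[...,0]<.7),.031))
cv2.imwrite("pics/side8.png",cv2.resize(arm.capture("side")[0][280:480,300:520],None,fx=3,fy=3))
E
```

```text
True [ 0.4492 -0.3703  0.0874] [0.62 0.31 3.3 ]
side (array([ 0.4495, -0.3729]), [0.0629, 0.3027], 176.58, array([414., 408.]))
top (array([ 0.3491, -0.3601]), [0.062, 0.0945], 178.16, array([452., 342.]))
```

View pics/side8.png

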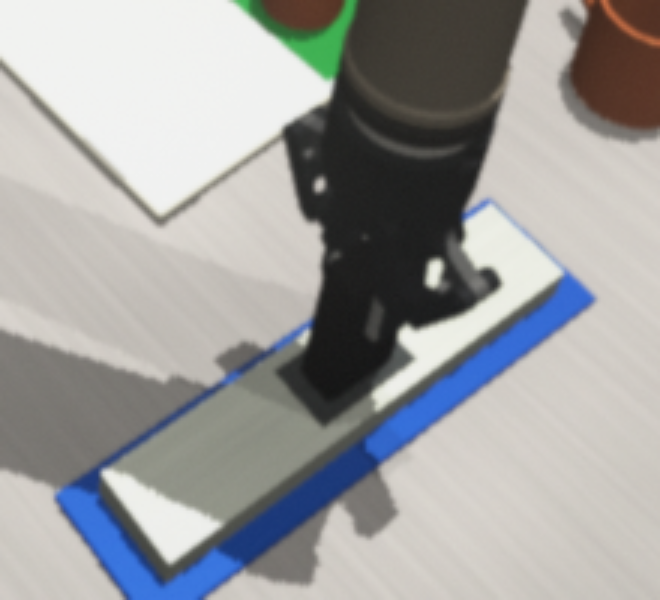

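The bar is seated at the same contact height as before. In the side view its centre is within 1 mm of the mat's. I'll release it.

```bash
python3 - <<'E'
from look import *; from h import *
arm.gripper_to(.06,20)
arm.servo_line((.449,-.3704,.25),feed=.12)
arm.servo_line((.32,-.32,.36),feed=.2) if arm.ik((.32,-.32,.36),arm.current_ee_rot()) is not None else arm.servo_line((.449,-.3704,.33))
print(arm.current_t()); look(9)
for n in ("side","top"):
    f=np.load(n+"9.npz"); p,d=f["p"],f["d"]; h,s,v=hsv(p); P=cloud(n,d); Z=P[...,2]
    r=(P[...,1]<-.2)&(P[...,1]>-.5)&(P[...,0]>.2)&(P[...,0]<.7)
    print(n,rect(n,(s<60)&(Z>.022)&(Z<.045)&r,.031))
E
```

```text
26.7583
[[ 0.0876  0.6442  0.0538  0.056 ]
 [ 0.0092  0.6453  0.0523  0.057 ]
 [-0.0645  0.6448  0.0551  0.0562]
 [-0.1443  0.6445  0.0556  0.0563]]
side bar (array([ 0.4006, -0.0731]), [0.0, 0.0025], 53.95, array([286., 304.])) 0.041749098680600116
[[-0.0813  0.6582  0.016   0.0504]
 [-0.1569  0.6459  0.0403  0.0655]]
side (array([ 0.4494, -0.3727]), [0.0626, 0.3025], 176.57, array([410., 408.]))
top (array([ 0.4516, -0.3662]), [0.061, 0.2996], 176.64, array([451., 304.]))
```

View pics/side9.png

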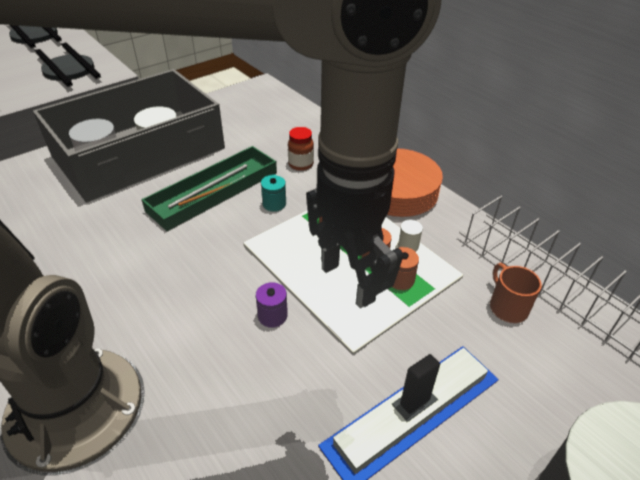

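The bar stands wholly on the mat: bar centre (0.4516, −0.3662) against mat centre (0.4512, −0.3682) in the top view. The gripper is clear and the row is unchanged.

```bash
python3 -c "
from workcell import arm
arm.pause(.3); print(arm.current_qd().round(3)); arm.finish_job(); print(arm.current_t())"
```

```text
[ 0.001 -0.005 -0.002 -0.    -0.     0.002  0.   ]
the job is handed in; nothing more can be done
the job is handed in; nothing more can be done
```

I pushed the four copper canisters into one row on the green stripe with the straightedge, put it back on the blue mat, let go and handed the job in. The last clock reading was 26.8 s, about 0.4 s before hand-in.

**Canisters:** in the last top view they stand upright at x = 0.644–0.645 m, against a stripe centre of about 0.645 m. That puts them in line to about 1 mm.

**Straightedge:** its centre is within about 2 mm of the mat's centre and its angle matches the mat's. The gripper was clear of everything at hand-in. The look-alikes, bottle and salt pot appear unmoved in the pictures, though I did not re-measure them.

**Checks that disagreed:**
- **Cameras:** the two views differ by about 4–8 mm in absolute position, mostly in y. I compared canisters with stripe and bar with mat within the same view. In the side view the canister lids read about 4 mm short of the stripe centre; the fitted outlines were too large there, so I trusted the top view and the bar's contact position.
- **Gripper height:** the depth picture showed the fingertips about 28 mm higher than the stated tool geometry. I lowered the gripper by that much under a force limit before gripping.
- **First push:** the wrist force suggested the bar was grazing the board, so I raised it about 3 mm for the rest of the push.

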